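Pin the end stop of a glazing jig

TASK

Take the steel locating pin out of its wooden rest and put it through the bushing of the sliding end stop on the jig, down onto the index bar, before the stop is moved. Then slide the stop with the pin in it along the rails, towards the end away from the clamp post, until the pin tip finds the one hole in the bar hidden under the stop's sole plate, and seat the pin fully home, collar flat on the bushing. Handle the pin gently, since the bar and the hole must not be marked by a hard push, then let go and leave the other things on the bench where they are.

Things in the scene. Friction and masses are not known exactly. Their poses are not given: they have to be found in the camera images.
- pin: Loose turned steel locating pin, 80 mm long, about 0.13 kg, round about its z. Origin at the centre of the tip, z up the pin: shank 12 mm diameter from 0 to 48 mm (first 3 mm taper to an 8 mm flat end), collar 28 mm diameter 48 to 52, head 22 mm diameter 52 to 80: grip it there. Starts upright in the rest, collar on the rest's top, shank in a 15 mm hole.
- pin_tip (a point): Centre of the pin's tip (the same point as the pin's origin).
- rest: Fixed light wooden block, 70 x 70 x 60 mm high, standing on the bench, with the pin in a hole in its middle. Origin at the centre of its underside.
- jig: Fixed bench jig: blue housing 170 mm (its x) by 420 mm (its y) by 55 mm high, with two aluminium rails along its y, tops 80 mm above the bench. A clamp post 212 mm high stands 175 mm from the middle, at the -y end. Origin at the centre of the underside, z up.
- bar_top (a point): Middle of the groove between the rails, 80 mm above the bench, at the level of the index bar's top. The steel bar (40 mm wide, 20 mm thick, locked) fills the groove under the whole travel of the stop. It has one through hole, 14 mm diameter, sharp-edged, on the jig's centre line (its x = 0); this point does NOT tell where along y.
- stop (a joint): End stop, an aluminium sole plate 140 x 102 x 12 mm that slides along the jig's y; value in m, 0 at the clamp-post end, grows to +y, travel ends at 0.070. About 2 N of friction; stays where left. Parked at 0.003 to 0.015. The bar's hole comes under the bushing at some value from 0.031 to 0.063, new each time; the plate always covers it.
- bush (a point): Centre of the mouth of the stop's bushing, a steel block 44 x 44 mm, top 109 mm above the bench; moves with the stop, axes as the jig's. Bore 14 mm, 28 mm deep, sharp-edged; the bar's top is 29 mm below this point. Fully home the collar lies on the bushing, the tip 48 mm below this point. 77 mm to +y an upright on the stop reaches 115 mm above the bench.
- glue: Bystander: glue bottle, 44 mm diameter, 120 mm high, loose. Origin under its centre.
- cleaner: Bystander: clear cleaner bottle, 70 mm diameter, 190 mm high, loose. Origin under its centre.
- offcut: Bystander: wooden offcut 50 x 140 x 18 mm, loose. Origin under its centre.
Not all that is in view belongs to the job. Of the things that look like the pin, the smaller one is meant.

How it is judged (in metres and radians):
On the way:
1. the pin stands in the bushing with its tip on (within 6 mm of) the bar, before the stop is slid towards the hole (stop still below 0.024) (z of pin_tip in the frame of bush between -0.033 and -0.023 m and horizontal distance between pin_tip and bush below 0.004 m and value of joint stop below 0.024 m), for 0.1 s.
At the end, for the whole second after the job is handed in: The pin is home through bushing and bar: its tip at least 45.5 mm below the bushing's mouth (48 is fully home), within 5 mm of the bushing's axis, upright within 0.08 rad; pin and stop are at rest and the pin is released (z of pin_tip in the frame of bush below -0.0455 m and horizontal distance between pin_tip and bush below 0.005 m and angle between pin's own z axis and vertical below 0.08 rad and linear speed of pin below 0.02 m/s and velocity of joint stop between -0.01 and 0.01 m/s); the robot touches nothing.
It fails at once if the pin is pushed against the jig (bar, stop or housing) with more than 30 N while it is not yet home (tip less than 44 mm below the bushing's mouth) (contact force between pin and jig above 30 N and z of pin_tip in the frame of bush above -0.044 m).
It fails at once if a bystander is moved more than 30 mm (distance of any of glue, cleaner, offcut from where it was at the start of the episode above 0.03 m).
It also fails if it takes over 64 s, if anything falls off the work surface, if the arm or the gripper's body presses on something with over 40 N, if the wrist force passes 120 N, or if a joint passes its speed limit or range.

ROBOT

A 6-joint arm with a two-finger parallel gripper is mounted at the origin on the work surface. World frame = base frame: x ahead of the robot, y to its left, z up, the work surface at z = 0. Lengths are in m, angles in degrees, forces in N, time in s.
With the tool pointing down it reaches from about 0.35 to 0.875 m from the base axis. Payload 4.2 kg.
Tool frame: the origin (TCP) lies midway between the tips of the shut fingers; the grasp point (between the pads) lies 19 mm behind it; z points along the fingers, y is the direction in which the jaws open and shut (so a half turn about z gives the same grasp; the last joint's range is limited). The gripper opens to 87 mm and grips with 3 to 60 N. Pads are 19 mm wide; open, the fingers measure 117 mm over their backs; the gripper's body (75 mm by 190 mm) begins 51 mm behind the grasp point.
Start: joints at [-50.558, 22.042, 0.453, 0, -68.411, -14.817], TCP at [0.26, -0.568, 0.223] pointing down, gripper open.
Joint ranges: [-179.83, 179.83], [-69.29, 118.12], [-61.27, 80.66], [-181.25, 117.63], [-171.15, -9.14], [-177.46, 177.46]. Speed limits (degrees/s): [159.86, 159.86, 180, 180, 180, 180].

INTERFACE

Orientations are given as a 3x3 rotation matrix whose columns are the frame's x, y, z axes.
In Python, from station import sense, capture, finish_job gives the robot as it stands. The module is installed in compiled form; this text tells all that it offers.
- The arm moves only by the shell command python3 -m jog 'ROWS' [OPENING]. ROWS is JSON, a list of rows, each a list of 6 numbers: the shift along the tool's x, y, z in cm, then the turn, a rotation vector about the tool's x, y, z in degrees. In form: [[dx, dy, dz, wx, wy, wz], ...]. A call has exactly 5 rows; each row shifts and turns the commanded pose from where the row before left it, along the tool's axes as they then stand; what a row does not reach is not made up. A row lasts 1/12 s, in which the tool goes at most 41.7 mm and 7.16 degrees, less where a joint would pass 70% of its speed; a pose out of reach is approached as far as the arm can. A call is refused whole if a number of a shift passes 4.17 or a number of a turn 7.16, either way. A call with a gripper value outside its range is refused whole. OPENING is the finger opening in cm, from 0 to 8.7, set as the call begins (- or left out, the last holds). The fingers move at their own pace and stop on an object; the grip force is fixed at half the most. Time passes only in rows, so rows that do not move let the fingers close, or fill a call up. It gives the time, the measured TCP pose, the force and the opening at its end, in the units of the state.
- sense(): the state, without advancing time (a new reading comes with each control period).
- capture(name): name is "scene" or "top"; returns a dict with "frame" (384x512x3 uint8, red, green, blue), "fx", "fy", "cx", "cy" (pixels), "world_to_cam" (4x4, takes a point from world to camera coordinates). Camera axes: x right, y up, looking along -z (the intrinsics and any distortion apply to the point x, -y, -z); pixel columns grow to the right and rows downward; lengths in m; the calibration is good to about 2 mm. A picture is of the moment at which its call begins. There is no depth.
- finish_job(): hands the job in, once; it reports no verdict.
The state is a dict: "time_s": time; "joints": joint angles; "joint_velocities": joint speeds; "effort": joint torques, N m; "tcp_pos": TCP position; "ee_rot": TCP orientation; "wrist_force": force on the tool from outside, world axes, zero at the start; "moment": the same for the moment, N m; "gripper_width": opening from 0.0 (shut) to 1.0 (fully open).
Only numpy, scipy, OpenCV 4.12 (cv2) and the standard library are available. Lean on these libraries where they do the work, as an engineer would, in place of code of your own. Each camera call takes 0.05 s, during which the arm holds its last target.

## Working session

There is one attempt and no reset: what is moved stays moved. The work goes in short steps, Python scripts to look and compute and a shell command to move; the robot and the scene stay as the last step left them, time stands still between calls to the robot, and variables do not carry over. Pictures are saved under pics/ and viewed, and the job is handed in when it is done.

```bash
mkdir -p pics; python3 - <<'E'
from station import sense,capture
import cv2,numpy as np,json
for n in("scene","top"):
    c=capture(n); cv2.imwrite(f"pics/{n}0.png",cv2.cvtColor(c["frame"],cv2.COLOR_RGB2BGR))
    print(n,[c[k] for k in("fx","fy","cx","cy")],[k for k in c]); print(np.round(c["world_to_cam"],4))
s=sense();print(s)
E
```

```text
scene [452.0027393144202, 452.0027393144202, 256.6538031546419, 189.94784287329054] ['frame', 'fx', 'fy', 'cx', 'cy', 'world_to_cam']
[[ 0.0463  0.9989  0.009   0.019 ]
 [-0.7037  0.0262  0.71    0.3011]
 [ 0.7089 -0.0392  0.7042 -1.5635]
 [ 0.      0.      0.      1.    ]]
top [477.1391063819822, 477.1391063819822, 258.68478152202925, 189.71230813640156] ['frame', 'fx', 'fy', 'cx', 'cy', 'world_to_cam']
[[ 0.0267 -0.9996  0.011  -0.0658]
 [ 0.9864  0.0281  0.1617 -0.4975]
 [-0.1619  0.0065  0.9868 -1.6336]
 [ 0.      0.      0.      1.    ]]
{'time_s': 0.1, 'joints': array([-5.05581086e+01,  2.20856897e+01,  3.87367084e-01, -2.39454076e-02,
       -6.84108088e+01, -1.48155987e+01]), 'joint_velocities': array([ 0.10260885, -0.16069841,  0.13255813,  0.16677022,  0.04036455,
       -0.00552964]), 'effort': array([-2.39624615e-04, -3.91690278e+01,  1.87935483e+01,  4.23199251e+00,
        1.34532541e-02, -8.72387159e-05]), 'tcp_pos': array([ 0.26021281, -0.56766553,  0.22157791]), 'ee_rot': array([[-9.09109155e-01, -4.16556978e-01, -9.09919504e-04],
       [-4.16557957e-01,  9.09107539e-01,  1.71779928e-03],
       [ 1.11653403e-04,  1.94070127e-03, -9.99998111e-01]]), 'wrist_force': array([-0.51162252, -0.69635467, -0.46769432]), 'moment': array([0.01538653, 0.02700216, 0.01600753]), 'gripper_width': 1.0010940601509233}
```

View pics/scene0.png

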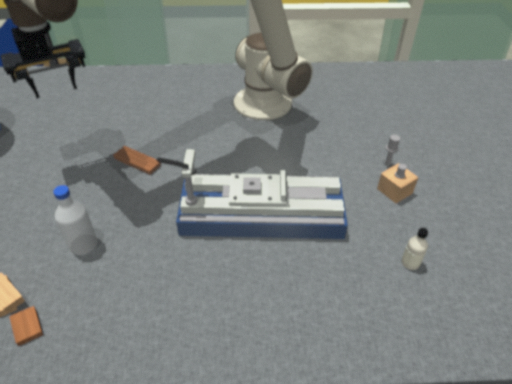

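View pics/top0.png

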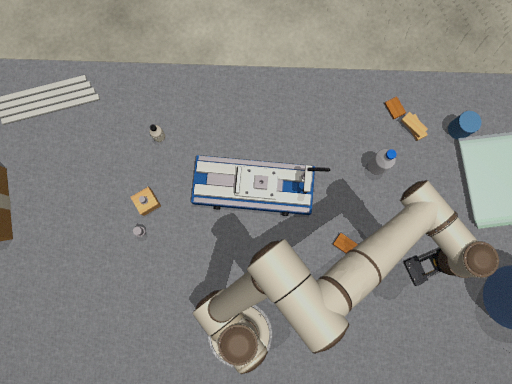

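Two things look like the pin. One stands in the wooden rest (scene ~401,172; top ~143,200). The other is grey and stands free on the bench (scene ~393,150; top ~139,231). I'll enlarge both, and the jig.

```bash
cat > h.py <<'E'
import numpy as np,cv2
from station import sense,capture
from scipy.optimize import least_squares
def grab(n,fn=None):
    c=capture(n)
    if fn: cv2.imwrite(f"pics/{fn}.png",cv2.cvtColor(c["frame"],cv2.COLOR_RGB2BGR))
    return c
def crop(c,x0,y0,x1,y1,s):
    f=cv2.cvtColor(c["frame"],cv2.COLOR_RGB2BGR)[y0:y1,x0:x1]
    o=cv2.resize(f,None,fx=s,fy=s,interpolation=cv2.INTER_CUBIC)
    for x in range((x0+9)//10*10,x1,10):
        cv2.putText(o,str(x),(int((x-x0+.5)*s),9),0,.32,(0,0,255),1); cv2.line(o,(int((x-x0+.5)*s),10),(int((x-x0+.5)*s),14),(0,0,255),1)
    for y in range((y0+9)//10*10,y1,10):
        cv2.putText(o,str(y),(0,int((y-y0+.5)*s)+4),0,.32,(0,0,255),1)
        cv2.line(o,(24,int((y-y0+.5)*s)),(28,int((y-y0+.5)*s)),(0,0,255),1)
    return o
def proj(c,p):
    q=c["world_to_cam"]@np.r_[p,1]; x,y,z=q[0],-q[1],-q[2]
    return np.array([c["fx"]*x/z+c["cx"],c["fy"]*y/z+c["cy"]])
def ray(c,u,v):
    d=np.array([(u-c["cx"])/c["fx"],-(v-c["cy"])/c["fy"],-1.])
    R=c["world_to_cam"][:3,:3];t=c["world_to_cam"][:3,3]
    return -R.T@t,R.T@d
def atz(c,u,v,z):
    o,d=ray(c,u,v); return o+d*(z-o[2])/d[2]
def tri(obs):
    return least_squares(lambda p:np.concatenate([proj(c,p)-uv for c,uv in obs]),[.5,0,.1])
E
python3 - <<'E'
from h import *
a=grab("scene");b=grab("top")
cv2.imwrite("pics/c1.png",np.hstack([crop(a,370,125,430,205,7)[:560],cv2.resize(crop(b,120,185,170,245,9),None,fx=1,fy=1)[:560,:]][:1]+[cv2.copyMakeBorder(crop(b,122,190,162,245,9)[:560],0,65,0,0,0)[:560]]))
cv2.imwrite("pics/c2.png",crop(a,170,140,355,245,4.3))
cv2.imwrite("pics/c3.png",crop(b,185,150,320,220,5.9))
E
```

```text
(no output)
```

View pics/c1.png

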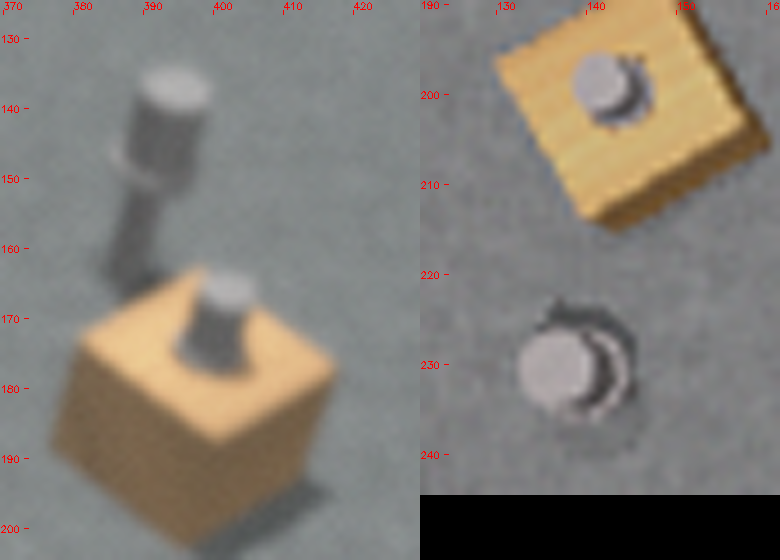

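View pics/c2.png

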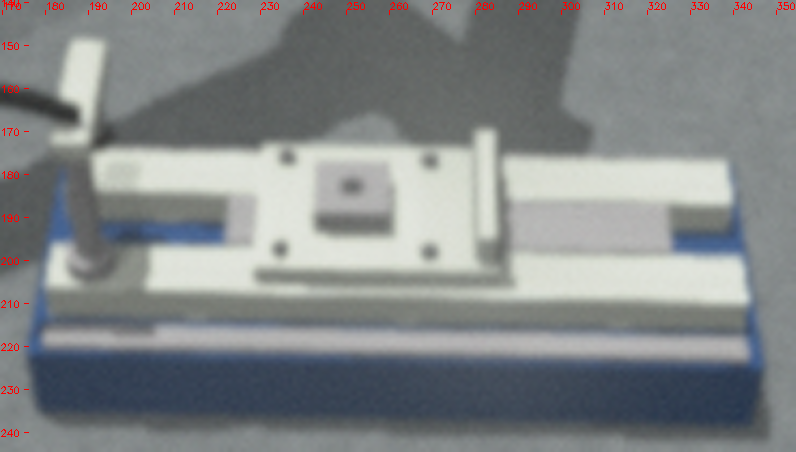

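View pics/c3.png

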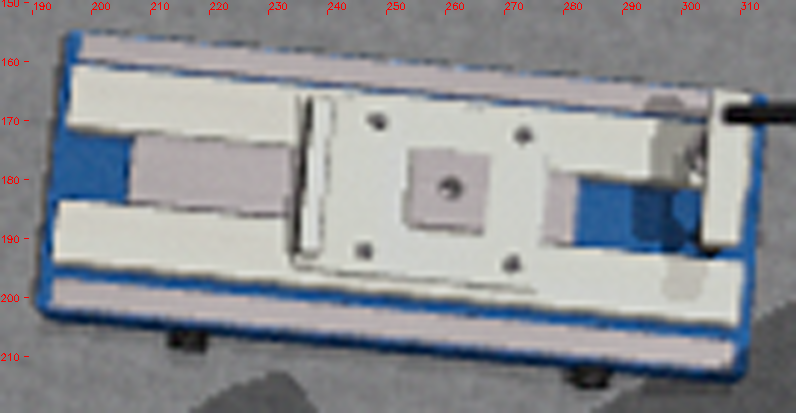

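The pin in the rest is clearly the smaller one: its head is about 7 px wide, against about 10 px for the free-standing one. It also sits collar-down in the rest as described, so it's the one meant. The clamp post is at the -y end, at scene x≈190. Next I'll measure.

```bash
python3 - <<'E'
from h import *
a=grab("scene");b=grab("top")
for nm,ua,ub,z in[("pinhead",(402.2,165.9),(141.6,198.7),.092),("bush",(251.4,182.8),(260.8,181.2),.109)]:
    r=tri([(a,ua),(b,ub)]); print(nm,r.x.round(4),np.round(r.fun,1),"A",atz(a,*ua,z).round(4),"B",atz(b,*ub,z).round(4))
k=lambda x,y:(185+x/5.9-.5,150+y/5.9-.5)
for p,q,z in[((52,265),(742,327),.08),((76,63),(712,118),.08),((60,200),(742,261),.08)]:
    P=atz(b,*k(*p),z);Q=atz(b,*k(*q),z);d=P-Q;print("yaw",np.degrees(np.arctan2(-d[0],d[1])),np.linalg.norm(d),P.round(3),Q.round(3))
print("post",atz(b,*k(725,165),.212).round(3))
print("big pin top",tri([(a,(394.5,137)),(b,(137.5,230.5))]).x.round(3))
c=crop(a,385,155,420,185,16); cv2.imwrite("pics/d1.png",np.hstack([c,cv2.resize(crop(b,128,188,148+4,208+4,20),(480,480))]))
E
```

```text
pinhead [0.4482 0.3428 0.0967] [-0.2  0.  -0.2 -0.1] A [0.443  0.3458 0.092 ] B [0.4486 0.3432 0.092 ]
bush [ 0.5162 -0.0573  0.1145] [-0.1 -0.  -0.2 -0. ] A [ 0.5105 -0.0568  0.109 ] B [ 0.5172 -0.058   0.109 ]
yaw -3.565083586058954 0.4008901322265793 [0.47  0.171 0.08 ] [ 0.445 -0.229  0.08 ]
yaw -3.384185044852602 0.3738640470470033 [0.59  0.163 0.08 ] [ 0.568 -0.21   0.08 ]
yaw -3.546200091151799 0.3977454672907153 [0.508 0.168 0.08 ] [ 0.484 -0.229  0.08 ]
post [ 0.515 -0.204  0.212]
big pin top [0.34  0.348 0.108]
```

View pics/d1.png

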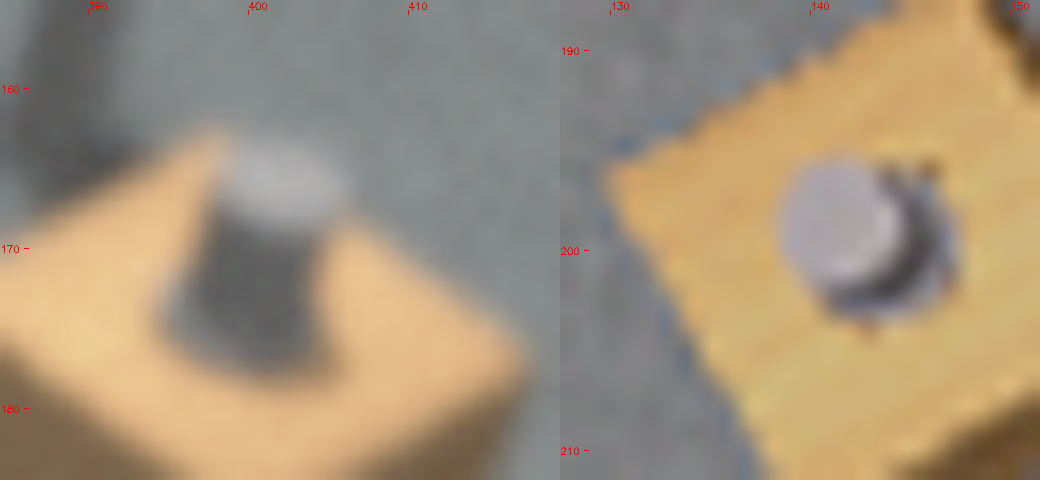

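The two views differ by about 5 mm in x, in the same direction for both points, which points to calibration bias. The pin-to-bush offset agrees to about 1 mm. I'll lift, turn the jaws along the jig's y, and travel over.

```bash
cat >> h.py <<'E'
def to(x,y,z,yaw=None):
    s=sense(); R=s["ee_rot"]; d=R.T@(np.array([x,y,z])-s["tcp_pos"])
    yw=np.degrees(np.arctan2(-R[0,1],R[1,1]))
    tilt=np.degrees(np.cross(R[:,2],[0,0,-1])); tt=R.T@tilt
    print("t",round(s["time_s"],2),"tcp",s["tcp_pos"].round(4),"cm tool:",(d*100).round(2),"yaw",round(yw,2),"tilt fix",tt.round(2),"F",s["wrist_force"].round(1),"M",s["moment"].round(2),"w",round(s["gripper_width"]*87,1))
E
python3 -m jog '[[0,0,-2,0,0,7],[0,0,-2,0,0,7],[0,0,-2,0,0,7],[0,0,-2,0,0,7],[0,0,0,0,0,0]]'
python3 -c "
from h import *
to(.45,-.2,.30)"
```

```text
time_s: 0.72
tcp_pos: [0.2611, -0.5699, 0.3076]
ee_rot: [[-0.998, 0.062, 0.004], [0.062, 0.998, -0.008], [-0.004, -0.008, -1.0]]
wrist_force: [0.6, -0.9, 1.0]
gripper_width: 0.998
t 0.72 tcp [ 0.2611 -0.5699  0.3076] cm tool: [-16.57  38.09   0.54] yaw -3.54 tilt fix [-0.44  0.25  0.  ] F [ 0.6 -0.9  1. ] M [-0.12 -0.01  0.  ] w 86.9
```

```bash

python3 -m jog '[[-1.6,3.6,0,0,0,0],[-1.6,3.6,0,0,0,0],[-1.6,3.6,0,0,0,0],[-1.6,3.6,0,0,0,0],[-1.6,3.6,0,0,0,0]]' >/dev/null
python3 -m jog '[[-1.6,3.6,0,0,0,0],[-1.6,3.6,0,0,0,0],[-1.6,3.6,0,0,0,0],[-1.6,3.6,0,0,0,0],[-1.6,3.6,0,0,0,0]]' >/dev/null
python3 -m jog '[[0,3.6,0,0,0,0],[0,3.6,0,0,0,0],[0,3.6,0,0,0,0],[0,3.6,0,0,0,0],[0,3.6,0,0,0,0]]'>/dev/null
python3 -m jog '[[0,3.6,0,0,0,0],[0,3.6,0,0,0,0],[0,3.6,0,0,0,0],[0,3.6,0,0,0,0],[0,0,0,0,0,0]]'
python3 -c "
from h import *
to(.448,.343,.12)"
```

```text
time_s: 2.38
tcp_pos: [0.4607, 0.1099, 0.3018]
ee_rot: [[-0.999, 0.052, -0.0], [0.052, 0.999, 0.001], [0.0, 0.001, -1.0]]
wrist_force: [0.3, -0.2, -1.0]
gripper_width: 1.002
t 2.38 tcp [0.4607 0.1099 0.3018] cm tool: [ 2.48 23.19 18.2 ] yaw -2.98 tilt fix [ 0.06 -0.    0.  ] F [ 0.3 -0.2 -1. ] M [-0.07 -0.    0.01] w 87.2
```

```bash

python3 -m jog '[[0.3,3,0,0,0,0],[0.3,3,0,0,0,0],[0.3,3,0,0,0,0],[0.3,3,1.5,0,0,0],[0.3,3,2,0,0,0]]' >/dev/null
python3 -m jog '[[0.3,2.7,3,0,0,0],[0.3,2.7,3,0,0,0],[0.3,2.8,3,0,0,0],[0,0,3,0,0,0],[0,0,2.2,0,0,0]]' >/dev/null
python3 -m jog '[[0,0,0,0,0,0],[0,0,0,0,0,0],[0,0,0,0,0,0],[0,0,0,0,0,0],[0,0,0,0,0,0]]'
python3 - <<'E'
from h import *
to(.448,.343,.068)
a=grab("scene");b=grab("top")
cv2.imwrite("pics/e1.png",np.hstack([crop(a,370,125,430,195,8),crop(b,115,170,165,240,8)]))
p=sense()["tcp_pos"]; print(proj(a,p),proj(b,p))
E
```

```text
time_s: 3.63
tcp_pos: [0.451, 0.3388, 0.1276]
ee_rot: [[-0.998, 0.059, 0.002], [0.059, 0.998, 0.003], [-0.002, 0.003, -1.0]]
wrist_force: [-0.1, 0.6, 1.0]
gripper_width: 1.001
t 3.63 tcp [0.451  0.3388 0.1276] cm tool: [0.34 0.38 5.96] yaw -3.38 tilt fix [0.18 0.13 0.  ] F [-0.1  0.6  1. ] M [-0.03 -0.03 -0.01] w 87.1
[403.43055938 157.81018167] [140.58154063 196.62662818]
```

View pics/e1.png

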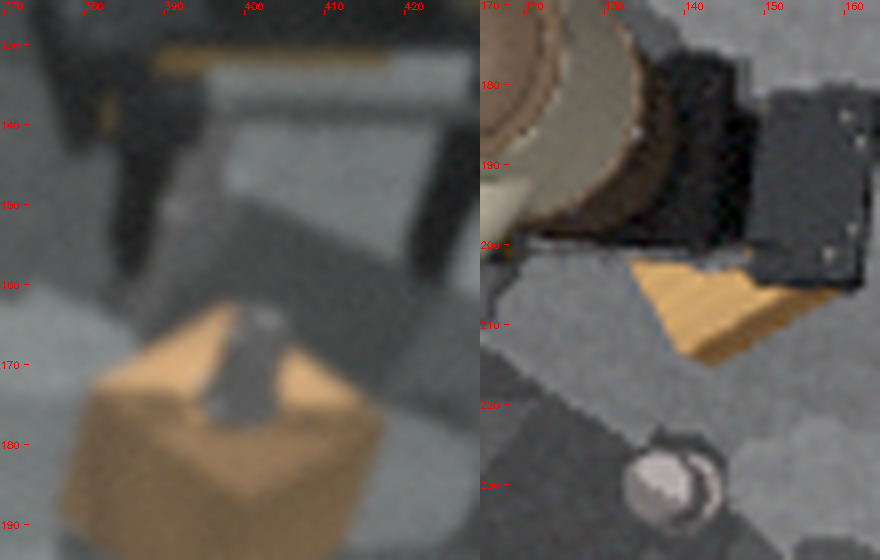

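Scene view: the fingertips are at about (384,159) and (421,159), and the pin's head is at (402,166), centred between them. The projected TCP lands on them to within 1 px. I'll go down around the head.

```bash

python3 -m jog '[[0.4,0.4,0,0,0,0],[0,0,1.4,0,0,0],[0,0,1.5,0,0,0],[0,0,1.5,0,0,0],[0,0,1.4,0,0,0]]'
python3 -m jog '[[0,0,0,0,0,0],[0,0,0,0,0,0],[0,0,0,0,0,0],[0,0,0,0,0,0],[0,0,0,0,0,0]]'>/dev/null
python3 - <<'E'
from h import *
to(.447,.344,.068)
a=grab("scene")
cv2.imwrite("pics/e2.png",crop(a,370,125,430,195,8))
E
```

```text
time_s: 4.15
tcp_pos: [0.4462, 0.3429, 0.0673]
ee_rot: [[-0.998, 0.059, 0.0], [0.059, 0.998, 0.001], [-0.0, 0.001, -1.0]]
wrist_force: [0.2, 0.2, -0.2]
gripper_width: 1.0
t 4.57 tcp [0.4468 0.3431 0.0687] cm tool: [-0.02  0.09  0.07] yaw -3.37 tilt fix [0.1  0.07 0.  ] F [-0.4 -0.4  0.7] M [-0.07 -0.05  0.04] w 86.9
```

View pics/e2.png

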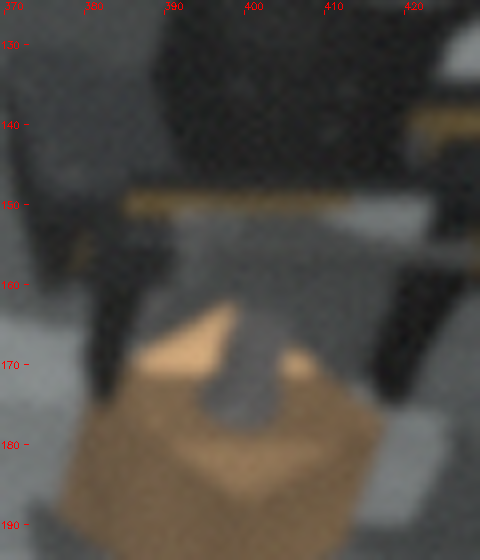

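The tips are at row ~175, just above the collar at row ~177, with the pin at column 400 midway between them. Closing.

```bash

python3 -m jog '[[0,0,0,0,0,0],[0,0,0,0,0,0],[0,0,0,0,0,0],[0,0,0,0,0,0],[0,0,0,0,0,0]]' 1.0
python3 -m jog '[[0,0,0,0,0,0],[0,0,0,0,0,0],[0,0,0,0,0,0],[0,0,0,0,0,0],[0,0,0,0,0,0]]' 1.0
python3 - <<'E'
from h import *
to(.447,.344,.068)
a=grab("scene")
cv2.imwrite("pics/e3.png",crop(a,370,125,430,195,8))
E
```

```text
time_s: 5.03
tcp_pos: [0.4464, 0.3425, 0.0676]
ee_rot: [[-0.998, 0.059, -0.0], [0.059, 0.998, 0.0], [0.0, 0.0, -1.0]]
wrist_force: [-0.3, 1.5, 0.0]
gripper_width: 0.708
time_s: 5.45
tcp_pos: [0.4464, 0.3425, 0.0675]
ee_rot: [[-0.998, 0.059, -0.0], [0.059, 0.998, -0.0], [0.0, -0.0, -1.0]]
wrist_force: [-0.9, -0.7, 0.7]
gripper_width: 0.329
t 5.45 tcp [0.4464 0.3425 0.0675] cm tool: [-0.05  0.15 -0.05] yaw -3.37 tilt fix [-0. -0.  0.] F [-0.9 -0.7  0.7] M [-0.09  0.05  0.01] w 28.7
```

View pics/e3.png

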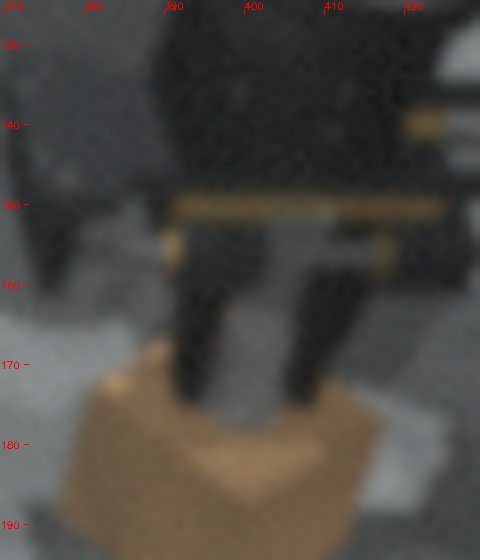

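```bash

python3 -m jog '[[0,0,0,0,0,0],[0,0,0,0,0,0],[0,0,0,0,0,0],[0,0,0,0,0,0],[0,0,0,0,0,0]]' 1.0
python3 -m jog '[[0,0,0,0,0,0],[0,0,-0.3,0,0,0],[0,0,-0.5,0,0,0],[0,0,0,0,0,0],[0,0,0,0,0,0]]' 1.0
python3 - <<'E'
from h import *
to(.447,.344,.068)
E
```

```text
time_s: 5.92
tcp_pos: [0.4465, 0.3428, 0.0676]
ee_rot: [[-0.998, 0.059, 0.0], [0.059, 0.998, 0.0], [-0.0, 0.001, -1.0]]
wrist_force: [0.0, 1.7, -1.9]
gripper_width: 0.245
time_s: 6.33
tcp_pos: [0.4465, 0.3427, 0.0761]
ee_rot: [[-0.998, 0.059, 0.001], [0.059, 0.998, 0.001], [-0.001, 0.001, -1.0]]
wrist_force: [-0.1, 1.7, -0.3]
gripper_width: 0.244
t 6.33 tcp [0.4465 0.3427 0.0761] cm tool: [-0.04  0.13  0.81] yaw -3.37 tilt fix [0.04 0.03 0.  ] F [-0.1  1.7 -0.3] M [ 0.46 -0.08 -0.03] w 21.3
```

Gripped at about 21–22 mm, the head's diameter. Lifting straight out.

```bash

python3 -m jog '[[0,0,-1,0,0,0],[0,0,-1.5,0,0,0],[0,0,-2,0,0,0],[0,0,-2.5,0,0,0],[0,0,-2.5,0,0,0]]' 1.0
python3 -m jog '[[0,0,-2.5,0,0,0],[0,0,-1,0,0,0],[0,0,0,0,0,0],[0,0,0,0,0,0],[0,0,0,0,0,0]]' 1.0
python3 - <<'E'
from h import *
to(.516,-.0575,.20)
a=grab("scene");b=grab("top")
p=sense()["tcp_pos"];print(proj(a,p),proj(a,p-[0,0,.0545]),proj(b,p))
cv2.imwrite("pics/e4.png",np.hstack([crop(a,370,95,430,165,8),crop(b,115,170,165,240,8)]))
E
```

```text
time_s: 6.75
tcp_pos: [0.4455, 0.3411, 0.1715]
ee_rot: [[-0.998, 0.059, -0.002], [0.059, 0.998, -0.003], [0.002, -0.003, -1.0]]
wrist_force: [1.1, 0.5, -1.8]
gripper_width: 0.243
time_s: 7.17
tcp_pos: [0.4453, 0.3414, 0.2036]
ee_rot: [[-0.998, 0.059, -0.003], [0.059, 0.998, -0.003], [0.003, -0.003, -1.0]]
wrist_force: [0.5, -0.0, -1.9]
gripper_width: 0.243
t 7.17 tcp [0.4453 0.3414 0.2036] cm tool: [ -9.43 -39.4    0.46] yaw -3.41 tilt fix [-0.17 -0.17  0.  ] F [ 0.5 -0.  -1.9] M [-0.02 -0.05  0.05] w 21.1
[411.43992653 132.92863167] [406.10949359 149.94923376] [133.83342315 194.6061252 ]
```

View pics/e4.png

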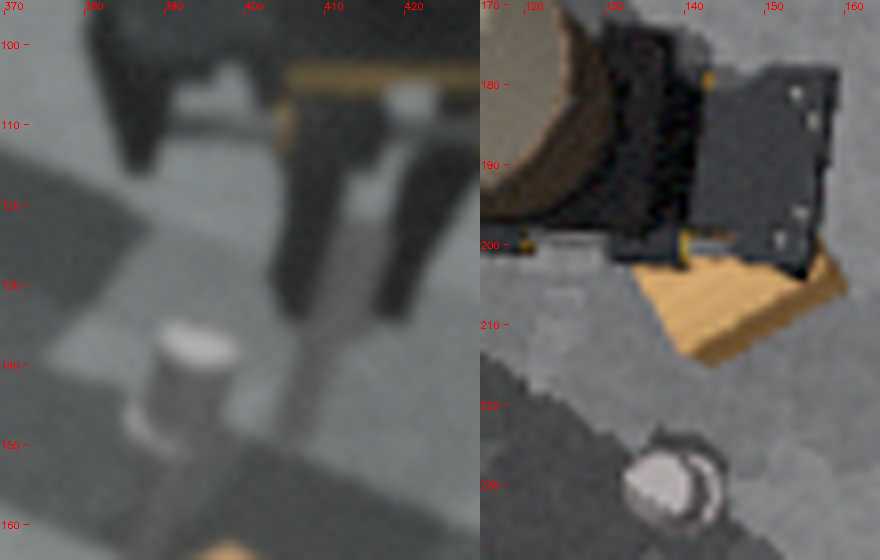

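The pin is held upright, with its tip at scene (406,149.5) against a prediction of (406.1,149.9) for 54.5 mm below the TCP. Now I'll travel to above the bushing.

```bash

python3 -m jog '[[-0.4,-1.5,0,0,0,0],[-0.8,-3.3,0,0,0,0],[-0.8,-3.5,0,0,0,0],[-0.8,-3.5,0,0,0,0],[-0.8,-3.5,0,0,0,0]]' >/dev/null
python3 -m jog '[[-0.8,-3.5,0,0,0,0],[-0.8,-3.5,0,0,0,0],[-0.8,-3.5,0,0,0,0],[-0.8,-3.5,0,0,0,0],[-0.8,-3.5,0,0,0,0]]' >/dev/null
python3 -m jog '[[-0.8,-3.5,0,0,0,0],[-0.6,-2.5,0,0,0,0],[0,0,1.5,0,0,0],[0,0,1,0,0,0],[0,0,0,0,0,0]]' 
python3 -m jog '[[0,0,0,0,0,0],[0,0,0,0,0,0],[0,0,0,0,0,0],[0,0,0,0,0,0],[0,0,0,0,0,0]]' >/dev/null
python3 - <<'E'
from h import *
to(.5145,-.0585,.175)
a=grab("scene");b=grab("top")
p=sense()["tcp_pos"];print(proj(a,p),proj(a,p-[0,0,.0545]),proj(b,p))
cv2.imwrite("pics/f1.png",crop(a,225,145,295,205,11))
cv2.imwrite("pics/f1b.png",crop(b,225,150,295,205,11))
E
```

```text
time_s: 8.52
tcp_pos: [0.5108, -0.0509, 0.1773]
ee_rot: [[-0.998, 0.061, -0.007], [0.061, 0.998, -0.0], [0.007, -0.001, -1.0]]
wrist_force: [0.3, 0.2, -2.1]
gripper_width: 0.246
t 8.93 tcp [ 0.5136 -0.0496  0.1811] cm tool: [-0.14 -0.88  0.61] yaw -3.31 tilt fix [0.01 0.06 0.  ] F [-0.1 -0.1 -1. ] M [ 0.06  0.02 -0.04] w 21.3
[254.41756836 161.70402362] [254.29451467 178.45879596] [258.57118939 178.26348413]
```

View pics/f1.png

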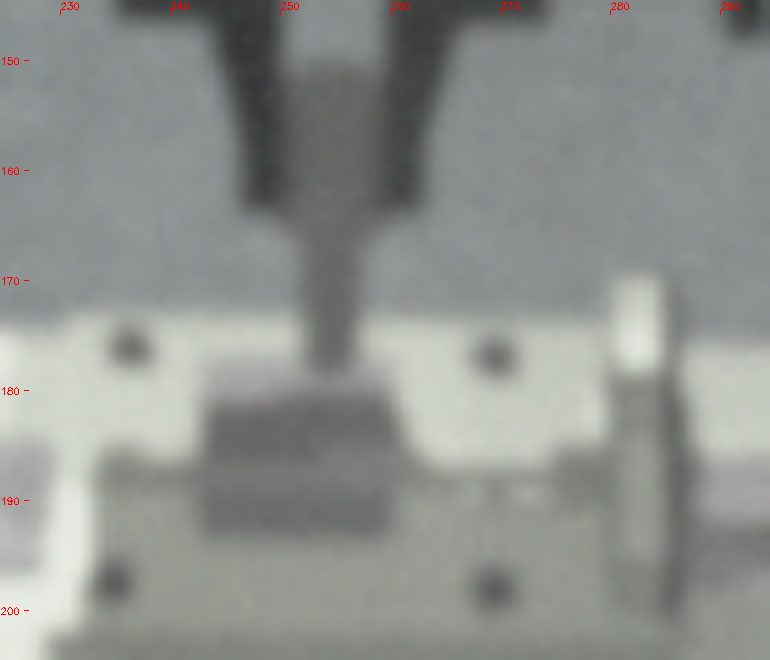

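View pics/f1b.png

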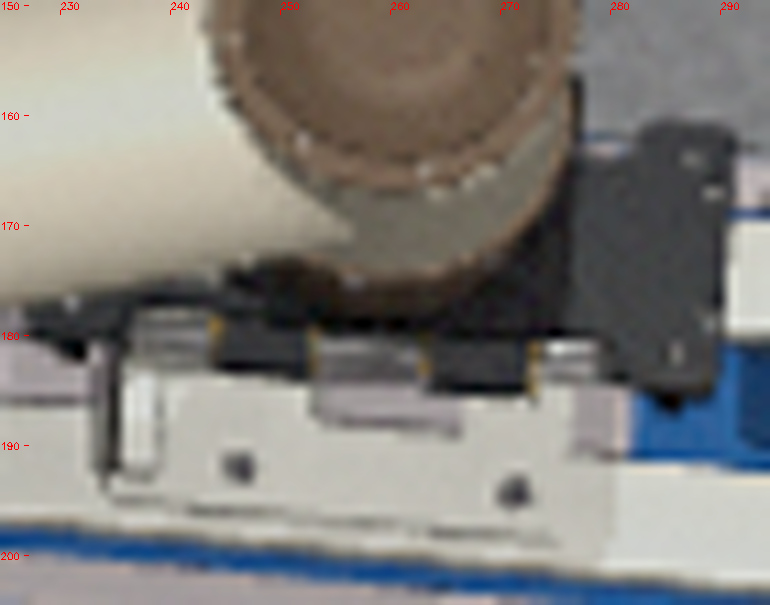

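Scene: the shank's midline is at column 254.5 (predicted 254.4) and the tip's lower edge at row ~178.1. I'll refine the bushing mouth from the first picture.

```bash
python3 - <<'E'
from h import *
f=cv2.imread("pics/scene0.png");g=cv2.imread("pics/top0.png")
c=lambda f:{"frame":f[:,:,::-1]}
cv2.imwrite("pics/g1.png",np.hstack([crop(c(f),238,172,264,198,16),crop(c(g),248,169,274,195,16)]))
a=grab("scene")
for r in(176.7,177.2,177.7): print(r,atz(a,254.5,r,.126).round(4))
E
```

```text
176.7 [ 0.5068 -0.049   0.126 ]
177.2 [ 0.5086 -0.0491  0.126 ]
177.7 [ 0.5104 -0.0492  0.126 ]
```

View pics/g1.png

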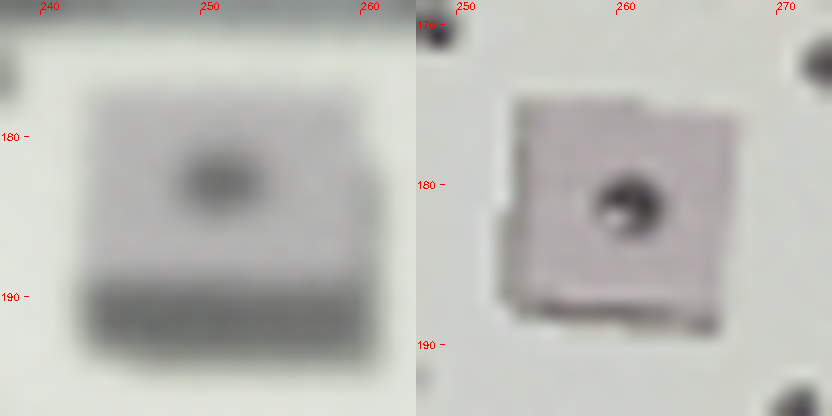

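Bushing mouth: scene (251.2,182.9), top (260.8,181.5). Corrected TCP goal is about (0.5145, -0.0578). I'll align there and go down to just above the mouth.

```bash

python3 -m jog '[[-0.13,-0.41,0,0,0,0],[0,-0.4,0,0,0,0],[0,0,0.5,0,0,0],[0,0,0.5,0,0,0],[0,0,0,0,0,0]]' 
python3 -m jog '[[0,0,0,0,0,0],[0,0,0,0,0,0],[0,0,0,0,0,0],[0,0,0,0,0,0],[0,0,0,0,0,0]]' >/dev/null
python3 - <<'E'
from h import *
to(.5145,-.0578,.170)
a=grab("scene")
cv2.imwrite("pics/g2.png",crop(a,230,160,275,200,17))
E
```

```text
time_s: 9.5
tcp_pos: [0.5132, -0.0585, 0.169]
ee_rot: [[-0.998, 0.06, -0.003], [0.06, 0.998, 0.0], [0.003, -0.0, -1.0]]
wrist_force: [-0.2, -0.6, -1.4]
gripper_width: 0.244
t 9.92 tcp [ 0.5143 -0.0582  0.1707] cm tool: [-0.02  0.04  0.07] yaw -3.37 tilt fix [0.   0.01 0.  ] F [ 0.3  0.  -2. ] M [-0.01 -0.04 -0.02] w 21.4
```

View pics/g2.png

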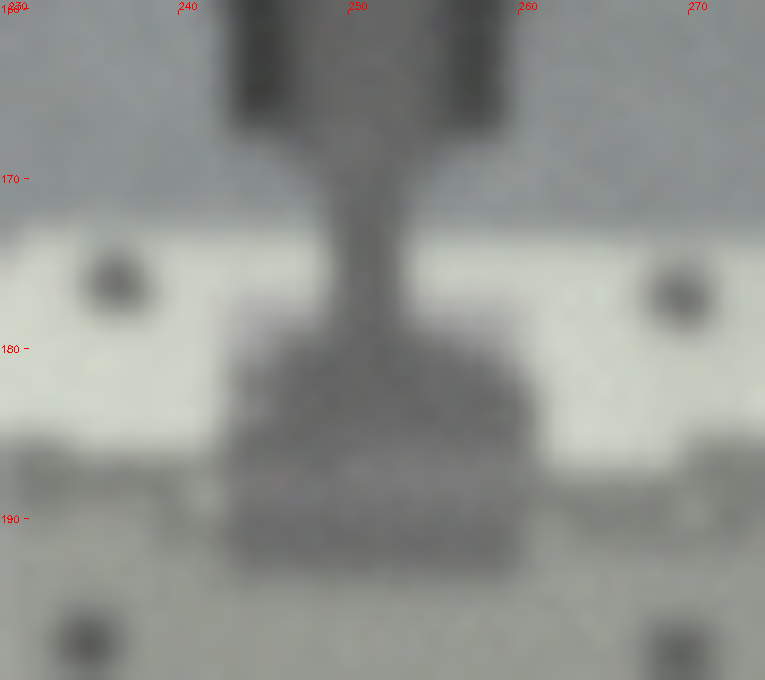

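The pin's midline is at column 251.3 and the hole at 251.2, so y is aligned. Descending in small steps with the force watched.

```bash

python3 -m jog '[[0,0,0.2,0,0,0],[0,0,0.2,0,0,0],[0,0,0.1,0,0,0],[0,0,0,0,0,0],[0,0,0,0,0,0]]'|grep -v rot
python3 -m jog '[[0,0,0.1,0,0,0],[0,0,0,0,0,0],[0,0,0.1,0,0,0],[0,0,0,0,0,0],[0,0,0,0,0,0]]' |grep -v rot
python3 -m jog '[[0,0,0.1,0,0,0],[0,0,0,0,0,0],[0,0,0,0,0,0],[0,0,0,0,0,0],[0,0,0,0,0,0]]' |grep -v rot
python3 -c "
from h import *
to(.5145,-.0578,.135)"
```

```text
time_s: 10.38
tcp_pos: [0.5141, -0.0583, 0.1654]
wrist_force: [0.6, 0.2, -1.7]
gripper_width: 0.245
time_s: 10.8
tcp_pos: [0.5141, -0.0583, 0.1635]
wrist_force: [-0.6, -0.1, -1.9]
gripper_width: 0.245
time_s: 11.22
tcp_pos: [0.5142, -0.0583, 0.1626]
wrist_force: [-1.0, -0.5, -2.0]
gripper_width: 0.244
t 11.22 tcp [ 0.5142 -0.0583  0.1626] cm tool: [-0.03  0.05  2.76] yaw -3.37 tilt fix [0. 0. 0.] F [-1.  -0.5 -2. ] M [-0.11 -0.03 -0.  ] w 21.2
```

```bash

python3 -m jog '[[0,0,0.1,0,0,0],[0,0,0,0,0,0],[0,0,0.1,0,0,0],[0,0,0,0,0,0],[0,0,0,0,0,0]]' |grep -v rot
python3 -m jog '[[0,0,0.1,0,0,0],[0,0,0,0,0,0],[0,0,0.1,0,0,0],[0,0,0,0,0,0],[0,0,0,0,0,0]]' |grep -v rot
python3 -c "
from h import *
to(.5145,-.0578,.135)"
```

```text
time_s: 11.63
tcp_pos: [0.5141, -0.0583, 0.1605]
wrist_force: [0.3, -0.0, -1.5]
gripper_width: 0.242
time_s: 12.05
tcp_pos: [0.5141, -0.0583, 0.1585]
wrist_force: [0.1, -1.1, -1.7]
gripper_width: 0.246
t 12.05 tcp [ 0.5141 -0.0583  0.1585] cm tool: [-0.03  0.05  2.35] yaw -3.38 tilt fix [-0.   -0.01  0.  ] F [ 0.1 -1.1 -1.7] M [-0.02 -0.03  0.02] w 21.4
```

It has entered the bore with no side force; the tip is about 6 mm in. Carrying on.

```bash

python3 -m jog '[[0,0,0.15,0,0,0],[0,0,0.15,0,0,0],[0,0,0.15,0,0,0],[0,0,0.15,0,0,0],[0,0,0,0,0,0]]' |grep -v rot
python3 -m jog '[[0,0,0.15,0,0,0],[0,0,0.15,0,0,0],[0,0,0.15,0,0,0],[0,0,0.15,0,0,0],[0,0,0,0,0,0]]' |grep -v rot
python3 -m jog '[[0,0,0.15,0,0,0],[0,0,0.15,0,0,0],[0,0,0.15,0,0,0],[0,0,0.1,0,0,0],[0,0,0,0,0,0]]' |grep -v rot
python3 -c "
from h import *
to(.5145,-.0578,.135)"
```

```text
time_s: 12.47
tcp_pos: [0.5139, -0.0583, 0.1521]
wrist_force: [-0.1, 0.5, -1.2]
gripper_width: 0.246
time_s: 12.88
tcp_pos: [0.514, -0.0583, 0.1462]
wrist_force: [0.0, 0.3, -1.6]
gripper_width: 0.244
time_s: 13.3
tcp_pos: [0.514, -0.0583, 0.1407]
wrist_force: [0.6, -0.0, -1.6]
gripper_width: 0.246
t 13.3 tcp [ 0.514  -0.0583  0.1407] cm tool: [-0.05  0.05  0.57] yaw -3.37 tilt fix [-0.01 -0.04  0.  ] F [ 0.6 -0.  -1.6] M [-0.09  0.02  0.05] w 21.4
```

```bash

for i in 1; do python3 -m jog '[[0,0,0.08,0,0,0],[0,0,0.08,0,0,0],[0,0,0.08,0,0,0],[0,0,0,0,0,0],[0,0,0,0,0,0]]' |grep -v rot; done
python3 -m jog '[[0,0,0.05,0,0,0],[0,0,0.05,0,0,0],[0,0,0,0,0,0],[0,0,0,0,0,0],[0,0,0,0,0,0]]' |grep -v rot
python3 -m jog '[[0,0,0.05,0,0,0],[0,0,0,0,0,0],[0,0,0,0,0,0],[0,0,0,0,0,0],[0,0,0,0,0,0]]' |grep -v rot
```

```text
time_s: 13.72
tcp_pos: [0.5142, -0.0583, 0.1386]
wrist_force: [0.8, -0.7, -1.7]
gripper_width: 0.245
time_s: 14.13
tcp_pos: [0.5142, -0.0583, 0.1377]
wrist_force: [-0.3, -0.3, -1.8]
gripper_width: 0.244
time_s: 14.55
tcp_pos: [0.5142, -0.0583, 0.1372]
wrist_force: [-0.1, -0.4, -1.6]
gripper_width: 0.244
```

```bash

python3 -m jog '[[0,0,0.05,0,0,0],[0,0,0,0,0,0],[0,0,0.05,0,0,0],[0,0,0,0,0,0],[0,0,0,0,0,0]]' |grep -v rot
python3 -m jog '[[0,0,0.05,0,0,0],[0,0,0,0,0,0],[0,0,0,0,0,0],[0,0,0,0,0,0],[0,0,0,0,0,0]]' |grep -v rot
python3 -m jog '[[0,0,0.05,0,0,0],[0,0,0,0,0,0],[0,0,0,0,0,0],[0,0,0,0,0,0],[0,0,0,0,0,0]]' |grep -v rot
```

```text
time_s: 14.97
tcp_pos: [0.5142, -0.0583, 0.1361]
wrist_force: [0.4, 0.5, -1.2]
gripper_width: 0.247
time_s: 15.38
tcp_pos: [0.5142, -0.0583, 0.1356]
wrist_force: [-0.3, 1.0, -1.6]
gripper_width: 0.242
time_s: 15.8
tcp_pos: [0.5144, -0.0583, 0.1355]
wrist_force: [-0.1, -0.1, 2.5]
gripper_width: 0.246
```

Contact: Fz went from -1.6 to +2.5 N (about 4 N on the bar) at TCP z=0.1355, as predicted for the tip at bar level. The pin is standing on the bar and the stop hasn't moved. Now I'll slide towards +y with light contact. The first 12 mm are certainly before the hole.

```bash

python3 -m jog '[[0,0.1,0,0,0,0],[0,0.1,0,0,0,0],[0,0.1,0,0,0,0],[0,0.1,0,0,0,0],[0,0,0,0,0,0]]' |grep -v rot
python3 -m jog '[[0,0.15,0,0,0,0],[0,0.15,0,0,0,0],[0,0.15,0,0,0,0],[0,0.15,0,0,0,0],[0,0,0,0,0,0]]' |grep -v rot
python3 -m jog '[[0,0.1,0,0,0,0],[0,0.1,0,0,0,0],[0,0,0,0,0,0],[0,0,0,0,0,0],[0,0,0,0,0,0]]' |grep -v rot
python3 -c "
from h import *
to(.5145,-.0578,.135)"
```

```text
time_s: 16.22
tcp_pos: [0.5145, -0.0547, 0.1355]
wrist_force: [-0.8, -3.2, 4.2]
gripper_width: 0.244
time_s: 16.63
tcp_pos: [0.5149, -0.0486, 0.1355]
wrist_force: [-0.4, -5.0, 4.2]
gripper_width: 0.241
time_s: 17.05
tcp_pos: [0.5151, -0.0466, 0.1355]
wrist_force: [0.1, -5.4, 4.0]
gripper_width: 0.245
t 17.05 tcp [ 0.5151 -0.0466  0.1355] cm tool: [-0.01 -1.12  0.05] yaw -3.37 tilt fix [-0.02  0.02  0.  ] F [ 0.1 -5.4  4. ] M [-1.82  0.17  0.  ] w 21.3
```

```bash

python3 -m jog '[[0,0.1,0,0,0,0],[0,0.1,0,0,0,0],[0,0,0,0,0,0],[0,0,0,0,0,0],[0,0,0,0,0,0]]' |grep -v -e rot -e wid
python3 -m jog '[[0,0.1,0,0,0,0],[0,0.1,0,0,0,0],[0,0,0,0,0,0],[0,0,0,0,0,0],[0,0,0,0,0,0]]' |grep -v -e rot -e wid
python3 -m jog '[[0,0.1,0,0,0,0],[0,0.1,0,0,0,0],[0,0,0,0,0,0],[0,0,0,0,0,0],[0,0,0,0,0,0]]' |grep -v -e rot -e wid
```

```text
time_s: 17.47
tcp_pos: [0.5151, -0.0446, 0.1354]
wrist_force: [0.5, -4.8, 4.1]
time_s: 17.88
tcp_pos: [0.5152, -0.0426, 0.1354]
wrist_force: [-1.2, -5.9, 4.8]
time_s: 18.3
tcp_pos: [0.5154, -0.0407, 0.1355]
wrist_force: [-0.9, -5.5, 4.2]
```

```bash
python3 - <<'E'
from h import *
a=grab("scene"); cv2.imwrite("pics/s1.png",crop(a,170,140,355,245,4.3))
E
```

```text
(no output)
```

View pics/s1.png

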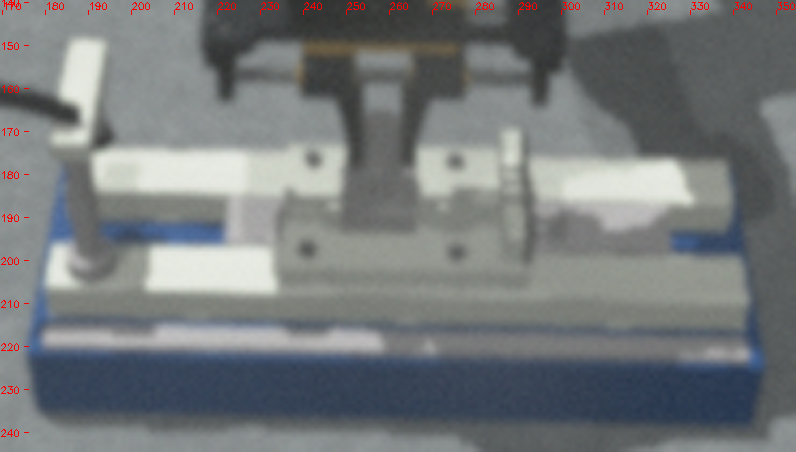

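The stop follows the pin: its upright moved from column ~282 to ~288. Continuing in 2 mm steps.

```bash

python3 -m jog '[[0,0.1,0,0,0,0],[0,0.1,0,0,0,0],[0,0,0,0,0,0],[0,0,0,0,0,0],[0,0,0,0,0,0]]' |grep -v -e rot -e wid
python3 -m jog '[[0,0.1,0,0,0,0],[0,0.1,0,0,0,0],[0,0,0,0,0,0],[0,0,0,0,0,0],[0,0,0,0,0,0]]' |grep -v -e rot -e wid
```

```text
time_s: 18.77
tcp_pos: [0.5155, -0.0387, 0.1354]
wrist_force: [-0.1, -5.1, 4.3]
time_s: 19.18
tcp_pos: [0.5156, -0.0367, 0.1354]
wrist_force: [-0.7, -5.4, 4.6]
```

```bash

python3 -m jog '[[0,0.1,0,0,0,0],[0,0.1,0,0,0,0],[0,0,0,0,0,0],[0,0,0,0,0,0],[0,0,0,0,0,0]]' |grep -v -e rot -e wid
python3 -m jog '[[0,0.1,0,0,0,0],[0,0.1,0,0,0,0],[0,0,0,0,0,0],[0,0,0,0,0,0],[0,0,0,0,0,0]]' |grep -v -e rot -e wid
```

```text
time_s: 19.6
tcp_pos: [0.5157, -0.0347, 0.1355]
wrist_force: [-0.3, -4.7, 4.7]
time_s: 20.02
tcp_pos: [0.5158, -0.0327, 0.1354]
wrist_force: [0.4, -5.1, 4.5]
```

```bash

python3 -m jog '[[0,0.1,0,0,0,0],[0,0.1,0,0,0,0],[0,0,0,0,0,0],[0,0,0,0,0,0],[0,0,0,0,0,0]]' |grep -v -e rot -e wid
python3 -m jog '[[0,0.1,0,0,0,0],[0,0.1,0,0,0,0],[0,0,0,0,0,0],[0,0,0,0,0,0],[0,0,0,0,0,0]]' |grep -v -e rot -e wid
```

```text
time_s: 20.43
tcp_pos: [0.5159, -0.0307, 0.1354]
wrist_force: [-0.9, -6.8, 4.5]
time_s: 20.85
tcp_pos: [0.516, -0.0287, 0.1355]
wrist_force: [-1.4, -5.5, 4.7]
```

```bash

python3 -m jog '[[0,0.1,0,0,0,0],[0,0.1,0,0,0,0],[0,0,0,0,0,0],[0,0,0,0,0,0],[0,0,0,0,0,0]]' |grep -v -e rot -e wid
python3 -m jog '[[0,0.1,0,0,0,0],[0,0.1,0,0,0,0],[0,0,0,0,0,0],[0,0,0,0,0,0],[0,0,0,0,0,0]]' |grep -v -e rot -e wid
```

```text
time_s: 21.27
tcp_pos: [0.5161, -0.0268, 0.1354]
wrist_force: [-0.2, -4.8, 4.6]
time_s: 21.68
tcp_pos: [0.5162, -0.0248, 0.1354]
wrist_force: [0.1, -6.1, 4.3]
```

```bash

python3 -m jog '[[0,0.1,0,0,0,0],[0,0.1,0,0,0,0],[0,0,0,0,0,0],[0,0,0,0,0,0],[0,0,0,0,0,0]]' |grep -v -e rot -e wid
python3 -m jog '[[0,0.1,0,0,0,0],[0,0.1,0,0,0,0],[0,0,0,0,0,0],[0,0,0,0,0,0],[0,0,0,0,0,0]]' |grep -v -e rot -e wid
```

```text
time_s: 22.1
tcp_pos: [0.5164, -0.0228, 0.1355]
wrist_force: [0.2, -5.6, 4.5]
time_s: 22.52
tcp_pos: [0.5165, -0.0208, 0.1354]
wrist_force: [-0.2, -6.0, 4.9]
```

```bash

python3 -m jog '[[0,0.1,0,0,0,0],[0,0.1,0,0,0,0],[0,0,0,0,0,0],[0,0,0,0,0,0],[0,0,0,0,0,0]]' |grep -v -e rot -e wid
python3 -m jog '[[0,0.1,0,0,0,0],[0,0.1,0,0,0,0],[0,0,0,0,0,0],[0,0,0,0,0,0],[0,0,0,0,0,0]]' |grep -v -e rot -e wid
```

```text
time_s: 22.93
tcp_pos: [0.5166, -0.0188, 0.1354]
wrist_force: [0.3, -4.5, 4.9]
time_s: 23.35
tcp_pos: [0.5167, -0.0168, 0.1354]
wrist_force: [0.2, -5.3, 4.5]
```

```bash

python3 -m jog '[[0,0.1,0,0,0,0],[0,0.1,0,0,0,0],[0,0,0,0,0,0],[0,0,0,0,0,0],[0,0,0,0,0,0]]' |grep -v -e rot -e wid
python3 -m jog '[[0,0.1,0,0,0,0],[0,0.1,0,0,0,0],[0,0,0,0,0,0],[0,0,0,0,0,0],[0,0,0,0,0,0]]' |grep -v -e rot -e wid
```

```text
time_s: 23.77
tcp_pos: [0.5168, -0.0148, 0.1355]
wrist_force: [0.1, -6.1, 5.5]
time_s: 24.18
tcp_pos: [0.5169, -0.0128, 0.1355]
wrist_force: [-0.9, -5.8, 5.4]
```

```bash

python3 -m jog '[[0,0.1,0,0,0,0],[0,0.1,0,0,0,0],[0,0,0,0,0,0],[0,0,0,0,0,0],[0,0,0,0,0,0]]' |grep -v -e rot -e wid
python3 -m jog '[[0,0.1,0,0,0,0],[0,0.1,0,0,0,0],[0,0,0,0,0,0],[0,0,0,0,0,0],[0,0,0,0,0,0]]' |grep -v -e rot -e wid
```

```text
time_s: 24.6
tcp_pos: [0.5171, -0.0108, 0.1354]
wrist_force: [-0.6, -5.9, 4.6]
time_s: 25.02
tcp_pos: [0.5172, -0.0087, 0.1354]
wrist_force: [0.5, -4.8, 4.8]
```

```bash

python3 -m jog '[[0,0.1,0,0,0,0],[0,0.1,0,0,0,0],[0,0,0,0,0,0],[0,0,0,0,0,0],[0,0,0,0,0,0]]' |grep -v -e rot -e wid
python3 -m jog '[[0,0.1,0,0,0,0],[0,0.1,0,0,0,0],[0,0,0,0,0,0],[0,0,0,0,0,0],[0,0,0,0,0,0]]' |grep -v -e rot -e wid
```

```text
time_s: 25.43
tcp_pos: [0.5173, -0.0065, 0.1353]
wrist_force: [-0.3, -5.8, 5.5]
time_s: 25.85
tcp_pos: [0.5171, -0.0038, 0.1344]
wrist_force: [-0.2, -1.1, -0.6]
```

```bash
python3 - <<'E'
from h import *
a=grab("scene"); cv2.imwrite("pics/s2.png",crop(a,170,140,355,245,4.3))
E
```

```text
(no output)
```

View pics/s2.png

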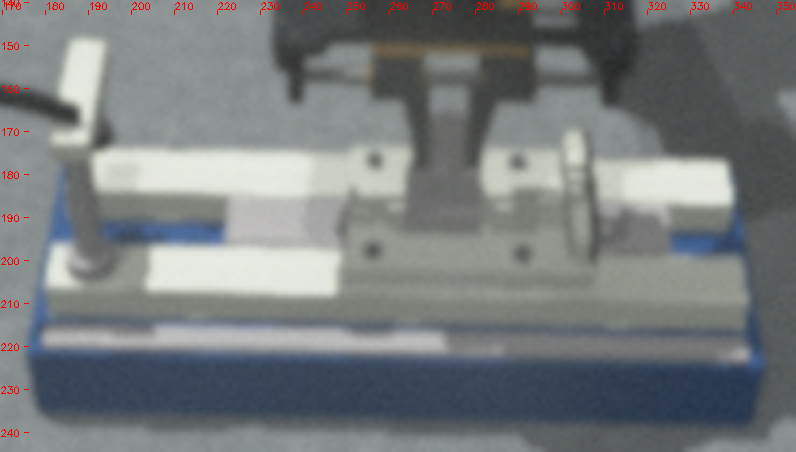

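The hole is found: Fz fell from 5.5 to -0.6 N, z sank 1 mm and the drag vanished. The pin's centre should still be slightly short of the hole's, so I'll creep on by 1 mm steps with a little descent.

```bash

python3 -m jog '[[0,0.1,0,0,0,0],[0,0,0.05,0,0,0],[0,0,0,0,0,0],[0,0,0,0,0,0],[0,0,0,0,0,0]]' |grep -v -e rot -e wid
python3 -m jog '[[0,0.1,0,0,0,0],[0,0,0.05,0,0,0],[0,0,0,0,0,0],[0,0,0,0,0,0],[0,0,0,0,0,0]]' |grep -v -e rot -e wid
```

```text
time_s: 26.32
tcp_pos: [0.5172, -0.0032, 0.1343]
wrist_force: [1.4, -0.7, -1.7]
time_s: 26.73
tcp_pos: [0.5173, -0.0025, 0.1341]
wrist_force: [-1.2, -1.4, -0.9]
```

```bash

python3 -m jog '[[0,0,0.05,0,0,0],[0,0,0.05,0,0,0],[0,0,0,0,0,0],[0,0,0,0,0,0],[0,0,0,0,0,0]]' |grep -v -e rot -e wid
python3 -m jog '[[0,0,0.05,0,0,0],[0,0,0.05,0,0,0],[0,0,0,0,0,0],[0,0,0,0,0,0],[0,0,0,0,0,0]]' |grep -v -e rot -e wid
```

```text
time_s: 27.15
tcp_pos: [0.5175, -0.0024, 0.1332]
wrist_force: [-0.2, -2.4, 0.6]
time_s: 27.57
tcp_pos: [0.5176, -0.0023, 0.1321]
wrist_force: [0.2, -1.4, 0.6]
```

```bash

python3 -m jog '[[0,0,0.05,0,0,0],[0,0,0.05,0,0,0],[0,0,0.05,0,0,0],[0,0,0,0,0,0],[0,0,0,0,0,0]]' |grep -v -e rot -e wid
python3 -m jog '[[0,0,0.05,0,0,0],[0,0,0.05,0,0,0],[0,0,0.05,0,0,0],[0,0,0,0,0,0],[0,0,0,0,0,0]]' |grep -v -e rot -e wid
```

```text
time_s: 27.98
tcp_pos: [0.5176, -0.0023, 0.1306]
wrist_force: [-0.4, -0.9, -0.6]
time_s: 28.4
tcp_pos: [0.5175, -0.0023, 0.1291]
wrist_force: [0.4, -0.7, 0.2]
```

Sliding freely, with the tip about 6 mm into the bar. Home should be at TCP z of about 0.1165. Continuing.

```bash

python3 -m jog '[[0,0,0.08,0,0,0],[0,0,0.08,0,0,0],[0,0,0.08,0,0,0],[0,0,0.06,0,0,0],[0,0,0,0,0,0]]' |grep -v -e rot -e wid
python3 -m jog '[[0,0,0.08,0,0,0],[0,0,0.08,0,0,0],[0,0,0.08,0,0,0],[0,0,0.06,0,0,0],[0,0,0,0,0,0]]' |grep -v -e rot -e wid
```

```text
time_s: 28.82
tcp_pos: [0.5175, -0.0023, 0.126]
wrist_force: [-0.1, -0.4, -0.2]
time_s: 29.23
tcp_pos: [0.5175, -0.0023, 0.123]
wrist_force: [-0.1, -1.9, 0.2]
```

```bash

python3 -m jog '[[0,0,0.08,0,0,0],[0,0,0.08,0,0,0],[0,0,0.08,0,0,0],[0,0,0.06,0,0,0],[0,0,0,0,0,0]]' |grep -v -e rot -e wid
python3 -c "
from h import *
to(.5145,-.0578,.1165)"
```

```text
time_s: 29.65
tcp_pos: [0.5175, -0.0023, 0.12]
wrist_force: [-0.0, 0.3, -0.1]
t 29.65 tcp [ 0.5175 -0.0023  0.12  ] cm tool: [-0.03 -5.56  0.35] yaw -3.37 tilt fix [ 0. -0.  0.] F [-0.   0.3 -0.1] M [-0.12 -0.05  0.01] w 21.3
```

```bash

python3 -m jog '[[0,0,0.05,0,0,0],[0,0,0.05,0,0,0],[0,0,0.05,0,0,0],[0,0,0.05,0,0,0],[0,0,0,0,0,0]]' |grep -v -e rot -e wid
python3 -m jog '[[0,0,0.05,0,0,0],[0,0,0.05,0,0,0],[0,0,0,0,0,0],[0,0,0,0,0,0],[0,0,0,0,0,0]]' |grep -v -e rot -e wid
python3 -m jog '[[0,0,0.05,0,0,0],[0,0,0,0,0,0],[0,0,0,0,0,0],[0,0,0,0,0,0],[0,0,0,0,0,0]]' |grep -v -e rot -e wid
```

```text
time_s: 30.07
tcp_pos: [0.5175, -0.0023, 0.1181]
wrist_force: [1.0, -1.0, -0.0]
time_s: 30.48
tcp_pos: [0.5175, -0.0024, 0.1171]
wrist_force: [0.6, -0.0, -0.7]
time_s: 30.9
tcp_pos: [0.5175, -0.0023, 0.1166]
wrist_force: [1.0, 0.5, 0.4]
```

```bash

python3 -m jog '[[0,0,0.05,0,0,0],[0,0,0,0,0,0],[0,0,0,0,0,0],[0,0,0,0,0,0],[0,0,0,0,0,0]]' |grep -v -e rot -e wid
python3 -m jog '[[0,0,0.04,0,0,0],[0,0,0,0,0,0],[0,0,0,0,0,0],[0,0,0,0,0,0],[0,0,0,0,0,0]]' |grep -v -e rot -e wid
```

```text
time_s: 31.32
tcp_pos: [0.5176, -0.0024, 0.1165]
wrist_force: [-1.3, 1.0, 4.7]
time_s: 31.73
tcp_pos: [0.5176, -0.0024, 0.1165]
wrist_force: [-2.4, 0.8, 7.1]
```

Collar contact at z=0.1165, exactly 19 mm below bar contact, at 7 N. I'll relax the press and open partially, so the fingers stay clear of the upright.

```bash

python3 -m jog '[[0,0,-0.06,0,0,0],[0,0,0,0,0,0],[0,0,0,0,0,0],[0,0,0,0,0,0],[0,0,0,0,0,0]]' |grep -v -e rot
python3 -m jog '[[0,0,0,0,0,0],[0,0,0,0,0,0],[0,0,0,0,0,0],[0,0,0,0,0,0],[0,0,0,0,0,0]]' 5.0 |grep -v -e rot
python3 -m jog '[[0,0,0,0,0,0],[0,0,0,0,0,0],[0,0,0,0,0,0],[0,0,0,0,0,0],[0,0,0,0,0,0]]' 5.0 |grep -v -e rot
```

```text
time_s: 32.15
tcp_pos: [0.5176, -0.0024, 0.1165]
wrist_force: [-1.7, 1.4, 4.1]
gripper_width: 0.248
time_s: 32.57
tcp_pos: [0.5173, -0.0025, 0.1159]
wrist_force: [0.2, 0.3, -0.3]
gripper_width: 0.523
time_s: 32.98
tcp_pos: [0.5175, -0.0024, 0.1163]
wrist_force: [-0.0, -0.5, -0.7]
gripper_width: 0.576
```

Open and free. Retreating straight up.

```bash

python3 -m jog '[[0,0,-0.5,0,0,0],[0,0,-1,0,0,0],[0,0,-1.5,0,0,0],[0,0,-2.5,0,0,0],[0,0,-3,0,0,0]]' |grep -v -e rot
python3 -m jog '[[0,0,-3,0,0,0],[0,0,-3,0,0,0],[0,0,-3,0,0,0],[2,0,-1,0,0,0],[2,0,0,0,0,0]]' |grep -v -e rot
python3 -m jog '[[2.5,0,0,0,0,0],[2,0,0,0,0,0],[0,0,0,0,0,0],[0,0,0,0,0,0],[0,0,0,0,0,0]]' |grep -v -e rot
python3 - <<'E'
from h import *
a=grab("scene","sF");b=grab("top","tF")
cv2.imwrite("pics/z1.png",crop(a,235,145,315,210,9.5))
cv2.imwrite("pics/z2.png",crop(b,185,150,320,220,5.9))
E
```

```text
time_s: 33.4
tcp_pos: [0.5165, -0.0026, 0.2019]
wrist_force: [0.6, 0.2, -0.7]
gripper_width: 0.576
time_s: 33.82
tcp_pos: [0.4791, 0.0001, 0.3057]
wrist_force: [-0.3, 0.8, -1.3]
gripper_width: 0.574
time_s: 34.23
tcp_pos: [0.4331, 0.0027, 0.3023]
wrist_force: [0.4, 0.4, 0.6]
gripper_width: 0.575
```

View pics/z1.png

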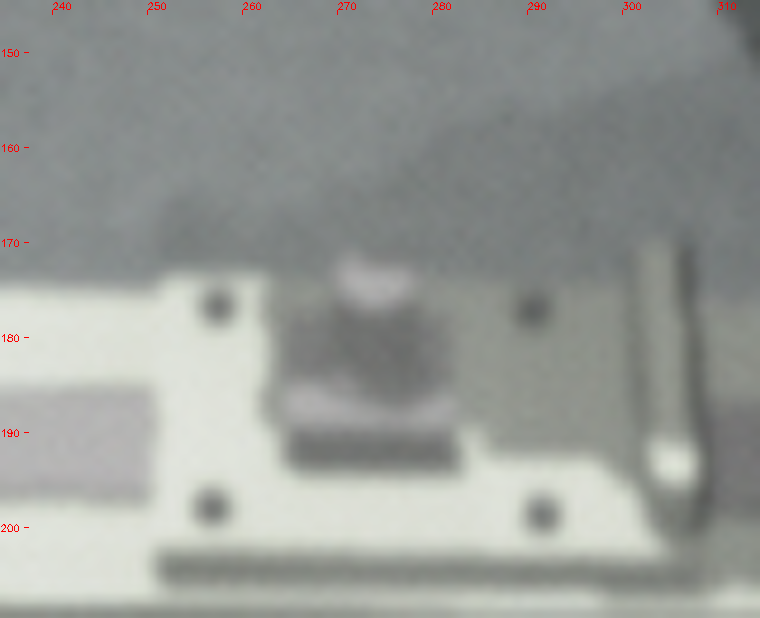

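View pics/z2.png

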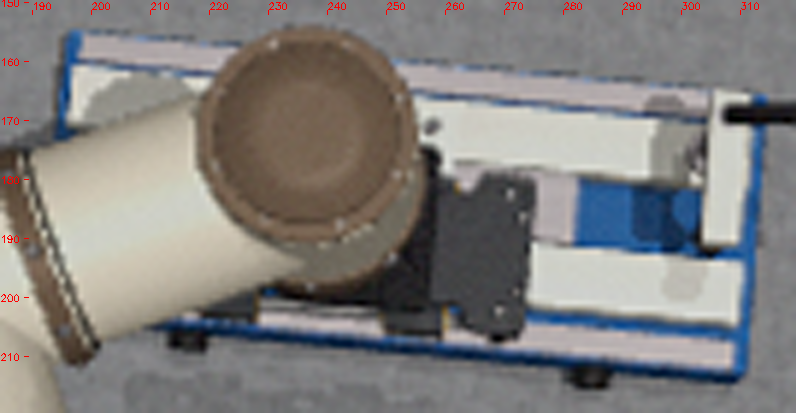

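View pics/sF.png

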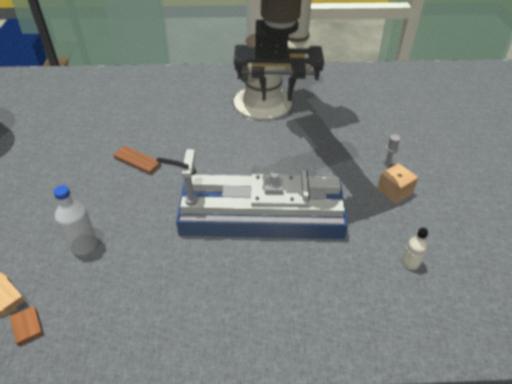

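Scene: the pin's head top is at about (273,174.5), with the collar low on the bushing at about (273,187). The glue (415,250), cleaner (75,220) and rest (398,183) look unmoved. One numeric check of the seating height, then I'll hand in.

```bash
python3 - <<'E'
from h import *
a=grab("scene")
# bush mouth centre from block corners row shift: predict from last TCP with scene bias seen before (-1.3 px rows)
for z in(.141,.160): print(z,(proj(a,[.5176,-.0024,z])+[0,-1.3]).round(1))
s0=cv2.imread("pics/scene0.png");s1=cv2.imread("pics/sF.png")
d=cv2.absdiff(s0,s1).max(2)
for n,(x0,y0,x1,y1) in dict(glue=(400,225,432,275),cleaner=(50,180,105,262),rest=(375,178,422,205),wood=(0,270,48,348)).items(): print(n,d[y0:y1,x0:x1].mean().round(1))
E
```

```text
0.141 [273.9 173.4]
0.16 [274.2 167.6]
glue 2.3
cleaner 4.2
rest 14.4
wood 2.2
```

```bash
python3 -c "
from station import finish_job,sense
s=sense();print(s['time_s'],s['wrist_force'].round(1));print(finish_job())"
```

```text
34.3833 [1.  0.4 0.2]
the job is handed in; nothing more can be done
None
```

I put the pin through the bushing and onto the bar, slid the stop to the hole and seated the pin fully home. I then let go and backed the arm away, handing the job in at 34.4 s. No verdict was reported.

- **Pin on the bar:** I took the smaller pin from the rest. The tip touched the bar at about 4 N, at TCP height 135.5 mm, before the stop was moved.
- **Finding the hole:** I slid the stop about 55 mm towards +y, away from the clamp post, with 4–7 N on the bar. The hole showed as Fz dropping from 5.5 to -0.6 N and the tool sinking 1 mm.
- **Seating:** The collar met the bushing at TCP height 116.5 mm, exactly 19 mm below bar contact, as it should be fully home. Every force reading between moves stayed under 10 N.
- **Last checks:** In the final scene picture the head top is at row 174.5. The prediction is 173.4 for fully home and 167.6 for still standing on the bar. The glue and cleaner bottles and the offcut look unmoved. The picture around the rest did change, which I put down to the pin being gone and the shadows; I checked the rest's position only by eye.
- **Disagreements:**
  - The two cameras differed by about 5 mm in x, so I worked from relative offsets and contact forces.
  - The arm hid the pin from the top camera at the end, so the final check rests on the scene view and the forces.

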